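Restock the wire spool feed rack with three spools

TASK

Take the spool with six-sided ends, which will not roll and blocks the sloping feed rack, out of the lane and put it in the yellow tray. Lay green round-ended spools on their sides in the lane so that they roll down to the green stop, until the lane holds exactly three in one close row, counting the one already there. Leave the spare green spool and the copper spool standing where they are, and do not disturb the jar or the screwdriver.

Things in the scene. Friction and masses are not known exactly. Their poses are not given: they have to be found in the camera images.
- rack: Fixed sloping feed rack: plywood lane 320 mm long, 100 mm wide inside, white side rails 8 mm thick and 20 mm above the lane, green stop 32 mm high at the low end, upper end open. The lane falls 10 degrees towards the rack's -y; spools lie along its x. Origin on the table under the lane's middle, z up. Three spools in a close row have their middles at y = -140, -91, -41 mm and z = 59, 68, 76 mm.
- rack_stop (a point): Point on the lane surface at the foot of the stop, on the lane's centre line, 30 mm above the table. Axes as the rack's.
- rack_load (a point): Point on the lane surface on its centre line, 250 mm up the slope from the stop and 70 mm from the upper end; 73 mm above the table. A good place to let a spool go; a round spool lying here has its middle 25 mm above the surface. Axes as the rack's.
- green_lane: Round wire spool: 90 mm long, two white round end flanges 50 mm in diameter and 6 mm thick, and between them a firm winding of green wire 44 mm in diameter; 0.15 to 0.3 kg. Starts lying in the lane against the stop. Origin at its middle; its own axis is x.
- hex_spool: Wire spool that does not roll: 90 mm long, two grey six-sided end flanges 48 mm across flats (55 mm across corners) and 6 mm thick, between them a firm winding of green wire 44 mm in diameter; 0.15 to 0.31 kg. Starts lying across the lane on its flats, its middle 145 mm up the slope from the stop. Origin at its middle; its own axis is x.
- green_a: Round wire spool: 90 mm long, two white round end flanges 50 mm in diameter and 6 mm thick, and between them a firm winding of green wire 44 mm in diameter; 0.15 to 0.3 kg. Starts standing upright on the table on one flange. Origin at its middle (45 mm above the table when standing); its own axis is z. One of three alike; two of them are needed.
- green_b: Round wire spool: 90 mm long, two white round end flanges 50 mm in diameter and 6 mm thick, and between them a firm winding of green wire 44 mm in diameter; 0.15 to 0.3 kg. Starts standing upright on the table on one flange. Origin at its middle (45 mm above the table when standing); its own axis is z. One of three alike; two of them are needed.
- green_c: Round wire spool: 90 mm long, two white round end flanges 50 mm in diameter and 6 mm thick, and between them a firm winding of green wire 44 mm in diameter; 0.15 to 0.3 kg. Starts standing upright on the table on one flange. Origin at its middle (45 mm above the table when standing); its own axis is z. One of three alike; two of them are needed.
- copper_spool: Round wire spool: 90 mm long, two black round end flanges 50 mm in diameter and 6 mm thick, and between them a firm winding of copper wire 44 mm in diameter; 0.15 to 0.3 kg. Starts standing upright on the table on one flange. Origin at its middle (45 mm above the table when standing); its own axis is z. Not wanted; to be left standing.
- tray_in (a point): Centre of the inner floor of the fixed yellow open tray: 170 by 170 mm outside, walls 4 mm thick, rim 35 mm above the table, inner floor about 4 mm above the table. z up.
- jar: Closed jar 60 mm in diameter and 90 mm high, standing; origin under its middle. To be left alone.
- driver: Screwdriver with a red handle, about 200 mm long, lying on the table; origin near its middle. To be left alone.
There are look-alikes about, which are no part of the job. What is shaped like the hex_spool but blue or purple is not meant.

How it is judged:
By the outcome, as a careful person would: the job done as asked, in the order asked, and still so for the second after the job is handed in, with the robot touching nothing.
It also fails if it takes over 72 s, if anything falls off the work surface, if the arm or the gripper's body presses on something with over 40 N, if the wrist force passes 120 N, or if a joint passes its speed limit or range.

ROBOT

A 7-joint arm with a two-finger parallel gripper is mounted at the origin on the work surface. World frame = base frame: x ahead of the robot, y to its left, z up, the work surface at z = 0. Lengths are in m, angles in rad, forces in N, time in s.
With the tool pointing down it reaches from about 0.35 to 0.9 m from the base axis. Payload 19.9 kg.
Tool frame: the origin (TCP) lies midway between the tips of the shut fingers; the grasp point (between the pads) lies 19 mm behind it; z points along the fingers, y is the line along which they close (so a half turn about z gives the same grasp; the last joint's range is limited). The gripper opens to 94 mm and grips with 3 to 60 N. Pads are 16 mm wide; open, the fingers measure 119 mm over their backs; the gripper's body (75 mm by 177 mm) begins 78 mm behind the grasp point.
Start: joints at [1.133, 0.417, -0.01, 1.614, 0.005, 1.111, -0.053], TCP at [0.241, -0.577, 0.205] pointing down, gripper open.
Joint ranges: [-2.81, 2.81], [-0.39, 2.02], [-1.27, 1.25], [0.06, 2.57], [-1.19, 4.33], [0.19, 2], [-2.82, 2.82]. Speed limits (rad/s): [1.89, 1.89, 2.39, 2.39, 3.01, 3.01, 3.01].

INTERFACE

Orientations are given as a rotation vector (axis times angle).
In Python, from plant import env, optics, job gives the robot as it stands.
- The arm moves only by the shell command python3 -m creep 'ROWS'. ROWS is JSON, a list of rows, each an object of numbers: "dx", "dy", "dz": the shift along the tool's x, y, z in mm; "wx", "wy", "wz": the turn, a rotation vector about the tool's x, y, z in degrees; "jaw": the finger opening in mm, from 0 to 94. In form: [{"dx": .., "dy": .., "dz": .., "wx": .., "wy": .., "wz": .., "jaw": ..}, ...]. A call has 1 to 5 rows; each row is the pose to reach, as a shift and turn from the pose commanded when the call began, along the tool's axes at that moment; what a row does not reach only later rows make up. A row lasts 1/8 s, in which the tool goes at most 62.5 mm and 10.7 degrees, less where a joint would pass 70% of its speed; a pose out of reach is approached as far as the arm can. A call with a gripper value outside its range is refused whole. The fingers move at their own pace and stop on an object; the grip force is fixed at half the most. Time passes only in rows, so rows that repeat a pose let the fingers close. It gives the time, the measured TCP pose, the force, the opening and the grip force at its end, in the units of the state.
- env.read_state(): the state, without advancing time (a new reading comes with each control period).
- optics.camera(name): name is "scene" or "top"; returns a dict with "img" (384x512x3 uint8, blue, green, red), "z_map" (384x512 float32, m along the optical axis (not along the pixel's ray), 0 where there is no reading), "camera_matrix" (3x3 intrinsics, pixels), "R" (3x3) and "t" (3): a world point X has camera coordinates R X + t. Camera axes: x right, y down, z forward; pixel columns grow to the right and rows downward; lengths in m; the calibration is good to about 2 mm. A picture is of the moment at which its call begins.
- job.job_done(): hands the job in; it is judged then, once.
The state is a dict: "time": time; "joint_positions": joint angles; "qvel": joint speeds; "effort": joint torques, N m; "position": TCP position; "tcp_rot": TCP orientation; "force": force on the tool from outside, world axes, zero at the start; "moment": the same for the moment, N m; "grip_width": finger opening in m; "finger_force": force on a finger pad.
Only numpy, scipy, OpenCV 4.12 (cv2) and the standard library are available. Lean on these libraries where they do the work, as an engineer would, in place of code of your own. Each camera call takes 0.05 s, during which the arm holds its last target. There are 200 camera calls.

## Working session

There is one attempt and no reset: what is moved stays moved. The work goes in short steps, Python scripts to look and compute and a shell command to move; the robot and the scene stay as the last step left them, time stands still between calls to the robot, and variables do not carry over. Pictures are saved under pics/ and viewed, at most 10 in all, crops included, and the job is handed in when it is done.

```bash
mkdir -p pics; ls
python3 - <<'E'
from plant import env, optics, job
import cv2,numpy as np
s=env.read_state();print(s['time'],s['position'],s['tcp_rot'],s['grip_width'])
for n in("scene","top"):
    c=optics.camera(n);cv2.imwrite(f"pics/{n}0.png",c["img"]);np.savez(f"{n}0.npz",**c)
    print(n,c["R"].round(3).tolist(),c["t"],c["camera_matrix"].tolist())
E
```

```text
pics
0.0 [ 0.24082464 -0.57632777  0.20481554] [-3.07907989e+00 -6.17547472e-01  5.24436486e-04] 0.09405905179513675
scene [[-0.552, 0.834, -0.004], [0.634, 0.416, -0.652], [-0.542, -0.362, -0.758]] [ 0.2832675  -0.29130782  1.56957851] [[395.42448136714614, 0.0, 255.52338609298894], [0.0, 395.42448136714614, 190.1726475513867], [0.0, 0.0, 1.0]]
top [[0.027, -0.999, -0.016], [-0.996, -0.026, -0.081], [0.081, 0.018, -0.997]] [0.02520304 0.55087413 1.11792195] [[428.96526711959086, 0.0, 252.0962580916265], [0.0, 428.96526711959086, 193.0104702763478], [0.0, 0.0, 1.0]]
```

View pics/top0.png

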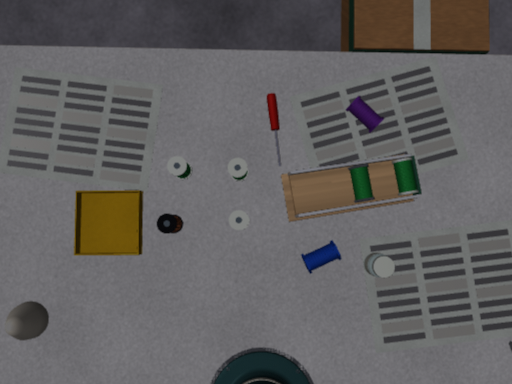

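View pics/scene0.png

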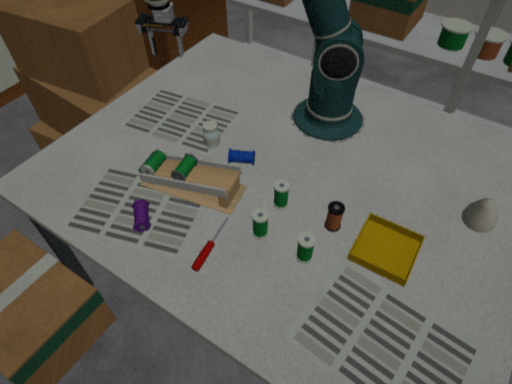

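The top view shows:
- the standing greens at about (178,166), (238,169) and (239,220), with the copper spool at (168,224)
- the tray at (109,222)
- the hex spool in the lane at (361,184) and the lane spool at (406,177)
- the jar at (382,266), the driver at (273,110), and the blue and purple decoys off the lane

The scene view agrees.

```bash
cat > h.py <<'E'
import numpy as np,cv2
from scipy.spatial.transform import Rotation as Ro
def ray(c,uv,z):
    d=c["R"].T@np.linalg.inv(c["camera_matrix"])@np.array([uv[0],uv[1],1.]); o=-c["R"].T@c["t"]
    return o+d*(z-o[2])/d[2]
def cloud(c):
    v,u=np.mgrid[:384,:512];p=np.stack([u,v,np.ones_like(u)],-1)@np.linalg.inv(c["camera_matrix"]).T*c["z_map"][...,None]
    return (p-c["t"])@c["R"]
def blobs(c,lo,hi,amin):
    m=cv2.inRange(cv2.cvtColor(c["img"],cv2.COLOR_BGR2HSV),lo,hi)
    k,_=cv2.findContours(m,0,2);return [x for x in k if cv2.contourArea(x)>amin]
def rot(a): return np.array([[np.cos(a),-np.sin(a)],[np.sin(a),np.cos(a)]])
def rel(s,P,Rw):
    """target TCP P (m), R -> tool-frame shift mm and rotvec deg"""
    R0=Ro.from_rotvec(s["tcp_rot"]); return (R0.inv().apply(np.array(P)-s["position"])*1e3).round(1),np.degrees((R0.inv()*Rw).as_rotvec()).round(1)
E
python3 - <<'E'
from h import *
t=np.load("top0.npz");s=np.load("scene0.npz")
for n,c in(("top",t),("scene",s)):
    print(n)
    P=cloud(c)
    for k in blobs(c,(45,80,30),(80,255,255),8 if n=="top" else 60):
        m=np.zeros((384,512),np.uint8);cv2.drawContours(m,[k],-1,1,-1)
        p=P[(m>0)&(c["z_map"]>0)]
        r=cv2.minAreaRect(k);print("green",np.round(r[0],1),np.round(r[1],1),round(r[2],1),"med",np.median(p,0).round(3),"zmax",p[:,2].max().round(3), ray(c,r[0],.079).round(4),ray(c,r[0],.059).round(4))
    # tops of standing items
    m=((P[...,2]>.082)&(P[...,2]<.097)&(c["z_map"]>0)).astype(np.uint8)
    l,L,st,ce=cv2.connectedComponentsWithStats(m)
    for i in range(1,l):
        if st[i,4]>40 and st[i,4]<2500:
            q=P[L==i]; print("top",ce[i].round(1),st[i,4],ray(c,ce[i],.09).round(4),np.ptp(q,0).round(3),c["img"][int(ce[i][1]),int(ce[i][0])])
    for k in blobs(c,(20,120,60),(32,255,255),800):
        r=cv2.minAreaRect(k);b=cv2.boxPoints(r);print("yellow",[ray(c,x,.035)[:2].round(3).tolist() for x in b],ray(c,r[0],.035).round(3))
E
```

```text
top
green [183.2 175.3] [4.  9.7] 60.3 med [0.589 0.22  0.048] zmax 0.088 [0.5859 0.2153 0.079 ] [0.5883 0.2189 0.059 ]
green [360.8 182.6] [32.  17.4] 79.2 med [ 0.577 -0.23   0.097] zmax 0.106 [ 0.579  -0.2344  0.079 ] [ 0.5813 -0.2391  0.059 ]
green [406.5 176.3] [37.7 21.2] 78.7 med [ 0.601 -0.349  0.075] zmax 0.086 [ 0.5978 -0.3489  0.079 ] [ 0.6004 -0.3557  0.059 ]
top [177. 166.] 308 [0.6079 0.23   0.09  ] [0.047 0.05  0.012] [67 59 52]
top [237.6 167.7] 309 [0.6075 0.077  0.09  ] [0.049 0.048 0.012] [67 59 52]
top [321.7 168.3] 107 [ 0.6112 -0.1341  0.09  ] [0.023 0.089 0.015] [122 116 116]
top [368.9 182.6] 92 [ 0.5783 -0.2519  0.09  ] [0.084 0.027 0.015] [19 47  8]
top [356.1 184.4] 208 [ 0.5729 -0.2202  0.09  ] [0.087 0.033 0.015] [24 63 11]
top [295.9 194.1] 249 [ 0.5446 -0.0706  0.09  ] [0.11  0.04  0.015] [ 71  97 121]
top [331.5 210.2] 100 [ 0.5068 -0.1598  0.09  ] [0.02  0.089 0.015] [127 120 119]
top [238.6 220.2] 313 [0.4757 0.0706 0.09  ] [0.048 0.048 0.014] [66 59 52]
top [166.9 223.6] 321 [0.4625 0.2491 0.09  ] [0.048 0.05  0.011] [67 59 52]
top [383.7 266.8] 381
[... 1983 characters left out ...]
] 216 [ 0.5821 -0.2261  0.09  ] [0.096 0.065 0.015] [46 94 28]
top [227.8 169.6] 149 [ 0.5166 -0.1032  0.09  ] [0.081 0.125 0.015] [ 78  98 109]
top [281.4 185.7] 170 [0.4818 0.0744 0.09  ] [0.051 0.049 0.009] [82 82 72]
top [210.4 188.7] 120 [ 0.6109 -0.1003  0.09  ] [0.044 0.117 0.015] [103 108 108]
top [488.4 204. ] 138 [0.2091 0.6205 0.09  ] [0.045 0.043 0.014] [109 118 119]
top [336.  207.9] 195 [0.4683 0.2525 0.09  ] [0.05  0.049 0.01 ] [86 82 73]
top [259.9 215.2] 204 [0.6126 0.0809 0.09  ] [0.051 0.05  0.01 ] [86 83 76]
top [306.3 239.6] 236 [0.6132 0.2332 0.09  ] [0.051 0.049 0.01 ] [82 81 73]
yellow [[0.576, 0.344], [0.38, 0.327], [0.378, 0.508], [0.565, 0.508]] [0.479 0.424 0.035]
```

Run:
```python
from h import *
import json
out=[]
for f in("top0","scene0"):
    c=np.load(f+".npz");P=cloud(c)
    hsv=cv2.cvtColor(c["img"],cv2.COLOR_BGR2HSV)
    box=(P[...,0]>.46)&(P[...,0]<.68)&(P[...,1]<-.02)&(P[...,1]>-.42)&(c["z_map"]>0)
    wood=box&(hsv[...,0]>8)&(hsv[...,0]<24)&(hsv[...,1]>70)&(P[...,2]>.03)
    p=P[wood]
    for _ in range(4):
        A=np.c_[p[:,:2],np.ones(len(p))];k=np.linalg.lstsq(A,p[:,2],rcond=None)[0];r=A@k-p[:,2];p=p[abs(r)<max(.003,2*r.std())]
    g=k[:2];print(f,len(p),"slope deg",np.degrees(np.arctan(np.hypot(*g))),"yaw of +y",np.degrees(np.arctan2(g[1],g[0])))
    h=P[...,2]-(P[...,:2]@g+k[2])
    rail=P[box&(h>.013)&(h<.026)&(hsv[...,1]<60)]
    yaw=np.radians(100.3)
    v=rail[:,:2]-np.array([.578,-.2335])
    for it in range(6):
        d=np.array([np.cos(yaw),np.sin(yaw)]);n=np.array([d[1],-d[0]])
        a=v@d;b=v@n;s1=(b>.045)&(b<.065);s2=(b<-.04)&(b>-.065)
        f1=np.polyfit(a[s1],b[s1],1);f2=np.polyfit(a[s2],b[s2],1)
        yaw-=np.arctan((f1[0]+f2[0])/2)
    print("yaw y",np.degrees(yaw),f1,f2,s1.sum(),s2.sum(),"a range",a[s1|s2].min(),a[s1|s2].max())
    W=p[:,:2]-np.array([.578,-.2335]);print("wood a",(W@d).min(),(W@d).max(),"b",(W@n).min(),(W@n).max(),"centre-line offset",(f1[1]+f2[1])/2)
    # where plane has z=.0578 on centre line => rack origin (lane mid height 30+27.8)
    print("plane z at hex xy",np.r_[.578,-.2335,1]@k)
```

```text
top0 2984 slope deg 10.020989120174582 yaw of +y 101.48751296878733
yaw y 101.0289483625392 [0.00119293 0.05187935] [-0.00119293 -0.05515322] 388 362 a range -0.1514977299929733 0.17242384667121094
wood a -0.13110448970893135 0.17520670504125796 b -0.059937689011237666 0.04876910695378127 centre-line offset -0.0016369321082132411
plane z at hex xy 0.054034380523781046
scene0 1075 slope deg 10.028117190761767 yaw of +y 100.03484435429739
yaw y 100.72023011446663 [0.00930689 0.05488715] [-0.00930689 -0.0510436 ] 311 193 a range -0.14889473564329828 0.17481105508927447
wood a -0.1093247437916051 0.17722883337929105 b -0.05190593416014016 0.04786390867921455 centre-line offset 0.0019217784920512807
plane z at hex xy 0.052122129147115934
```

```bash
cat >> h.py <<'E'
YX=np.radians(10.9);X=np.array([np.cos(YX),np.sin(YX),0]);Y=np.array([-X[1],X[0],0]);Z=np.array([0,0,1.])
N=-np.sin(np.radians(10))*Y+np.cos(np.radians(10))*Z; U=np.cross(N,X)  # U upslope
O=np.array([.576,-.223,0])
HEX=np.array([.578,-.2335,.0788]);LOAD=O+.0843*Y+.098*Z
def R(x,z): x=np.array(x);z=np.array(z);return Ro.from_matrix(np.c_[x,np.cross(z,x),z])
E
python3 - <<'E'
from h import *
from plant import env
s=env.read_state()
r=R(X,-N);print(rel(s,HEX-N*.016+N*.11,r));print(rel(s,HEX-N*.016,r))
E
```

```text
(array([ 440. , -170.3,   33.7]), array([ 9.9,  1. , 11.7]))
(array([ 443.9, -188.9,  142. ]), array([ 9.9,  1. , 11.7]))
```

```bash
cat > log.py <<'E'
from plant import env
import json
s=env.read_state()
open("log.jsonl","a").write(json.dumps([list(map(float,s[k])) for k in("joint_positions","position","tcp_rot")])+"\n")
E
python3 log.py
python3 -m creep '[{"dx":60,"dy":-23,"dz":0,"wx":9.9,"wy":1,"wz":0},{"dx":120,"dy":-46,"dz":0,"wx":9.9,"wy":1,"wz":5},{"dx":180,"dy":-69,"dz":0,"wx":9.9,"wy":1,"wz":11.7},{"dx":240,"dy":-92,"dz":10,"wx":9.9,"wy":1,"wz":11.7},{"dx":300,"dy":-115,"dz":20,"wx":9.9,"wy":1,"wz":11.7}]'
python3 log.py
python3 - <<'E'
from h import *
from plant import env
s=env.read_state()
r=R(X,-N);print(s['time'],rel(s,HEX-N*.016+N*.11,r));print(rel(s,HEX-N*.016,r))
E
```

```text
0.1 (array([ 440. , -170.3,   33.7]), array([ 9.9,  1. , 11.7]))
(array([ 443.9, -188.9,  142. ]), array([ 9.9,  1. , 11.7]))invalid input at $[0]: expected keys dx, dy, dz, wx, wy, wz, jaw
```

```bash
cat > st.py <<'E'
import sys
from h import *
from plant import env
import log
s=log.s
print(round(s['time'],2),np.round(s['position'],4),"F",np.round(s['force'],1),"w",round(s['grip_width']*1e3,1),np.round(s['finger_force'],1),"q",np.round(s['joint_positions'],2))
for a in sys.argv[1:]:
    P,r=eval(a);print(a,*rel(s,P,r))
E
python3 -m creep '[{"dx":60,"dy":-23,"dz":0,"wx":9.9,"wy":1,"wz":0,"jaw":94},{"dx":120,"dy":-46,"dz":0,"wx":9.9,"wy":1,"wz":5,"jaw":94},{"dx":180,"dy":-69,"dz":0,"wx":9.9,"wy":1,"wz":11.7,"jaw":94},{"dx":240,"dy":-92,"dz":10,"wx":9.9,"wy":1,"wz":11.7,"jaw":94},{"dx":300,"dy":-115,"dz":20,"wx":9.9,"wy":1,"wz":11.7,"jaw":80}]'
python3 st.py '(HEX+N*.094,R(X,-N))' '(HEX-N*.016,R(X,-N))'
```

```text
time: 0.72
position: [0.4672, -0.3603, 0.1867]
tcp_rot: [-2.955, -0.283, 0.025]
force: [1.1, -0.3, 0.1]
grip_width: 0.0869
finger_force: 0.0
0.72 [ 0.4672 -0.3603  0.1867] F [ 1.1 -0.3  0.1] w 86.9 0.0 q [ 0.74  0.46 -0.1   1.61 -0.08  1.21 -0.7 ]
(HEX+N*.094,R(X,-N)) [132.8 -83.2  30.1] [0.1 0.  0. ]
(HEX-N*.016,R(X,-N)) [132.9 -83.3 140.1] [0.1 0.  0. ]
```

```bash
python3 -m creep '[{"dx":50,"dy":-30,"dz":0,"wx":0,"wy":0,"wz":0,"jaw":80},{"dx":100,"dy":-60,"dz":15,"wx":0,"wy":0,"wz":0,"jaw":80},{"dx":132,"dy":-83,"dz":40,"wx":0,"wy":0,"wz":0,"jaw":80},{"dx":132,"dy":-83,"dz":60,"wx":0,"wy":0,"wz":0,"jaw":80},{"dx":132,"dy":-83,"dz":60,"wx":0,"wy":0,"wz":0,"jaw":80}]' >/dev/null
python3 st.py '(HEX+N*.094,R(X,-N))' '(HEX-N*.016,R(X,-N))'; python3 -c "
from plant import optics;import cv2
a=optics.camera('scene')['img'][100:260,90:330];cv2.imwrite('pics/s1.png',cv2.resize(a,None,fx=3,fy=3))"
```

```text
1.35 [ 0.5773 -0.2457  0.1407] F [ 0.1 -1.   0.2] w 79.8 0.0 q [ 0.53  0.56 -0.15  1.57 -0.07  1.12 -0.94]
(HEX+N*.094,R(X,-N)) [  2.9  -0.9 -31. ] [-0.   0.2  0.1]
(HEX-N*.016,R(X,-N)) [ 3.2 -0.9 79. ] [-0.   0.2  0.1]
```

View pics/s1.png

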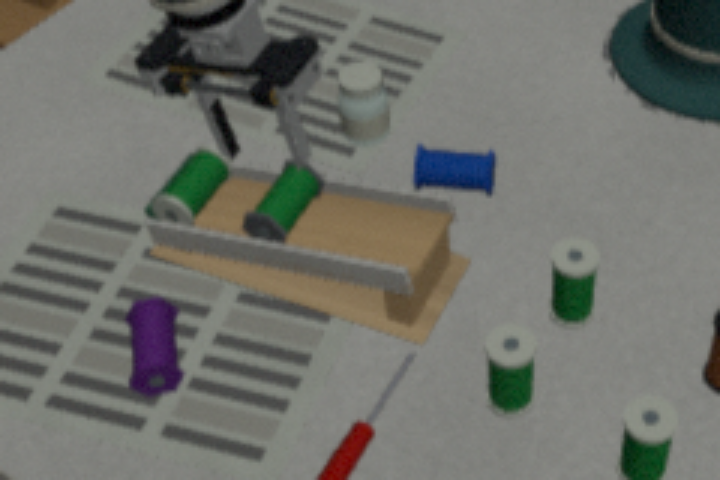

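The gripper sits above the hex spool at about (285,200), with the fingertip midpoint near (270,155). That fits a 60 mm height, so I'm descending.

```bash
python3 -m creep '[{"dx":3,"dy":-1,"dz":30,"wx":0,"wy":0,"wz":0,"jaw":80},{"dx":3,"dy":-1,"dz":58,"wx":0,"wy":0,"wz":0,"jaw":80},{"dx":3,"dy":-1,"dz":78,"wx":0,"wy":0,"wz":0,"jaw":80},{"dx":3,"dy":-1,"dz":78,"wx":0,"wy":0,"wz":0,"jaw":50},{"dx":3,"dy":-1,"dz":78,"wx":0,"wy":0,"wz":0,"jaw":20}]' >/dev/null
python3 st.py '(HEX-N*.016,R(X,-N))'
python3 -m creep '[{"dx":0,"dy":0,"dz":0,"wx":0,"wy":0,"wz":0,"jaw":20},{"dx":0,"dy":0,"dz":0,"wx":0,"wy":0,"wz":0,"jaw":20},{"dx":0,"dy":0,"dz":0,"wx":0,"wy":0,"wz":0,"jaw":20},{"dx":0,"dy":0,"dz":-30,"wx":0,"wy":0,"wz":0,"jaw":20},{"dx":0,"dy":0,"dz":-60,"wx":0,"wy":0,"wz":0,"jaw":20}]' >/dev/null
python3 st.py '(np.array([.470,.421,.14]),R(X,-Z))'
```

```text
2.02 [ 0.5789 -0.2323  0.0667] F [ 0.9 -0.1 -0.2] w 63.3 0.0 q [ 0.51  0.63 -0.15  1.63 -0.07  0.98 -0.95]
(HEX-N*.016,R(X,-N)) [-1.1 -1.1  3.9] [ 0.1 -0.   0. ]
2.65 [ 0.58   -0.2417  0.125 ] F [-1.1  0.  -3. ] w 43.4 30.0 q [ 0.53  0.57 -0.15  1.58 -0.07  1.09 -0.95]
(np.array([.470,.421,.14]),R(X,-Z)) [  18.  -663.9  101.6] [-10.    0.1   0.1]
```

```bash
python3 -m creep '[{"dx":0,"dy":-40,"dz":-40,"wx":0,"wy":0,"wz":0,"jaw":20},{"dx":5,"dy":-100,"dz":-40,"wx":0,"wy":0,"wz":0,"jaw":20},{"dx":10,"dy":-160,"dz":-30,"wx":0,"wy":0,"wz":0,"jaw":20},{"dx":15,"dy":-220,"dz":-20,"wx":0,"wy":0,"wz":0,"jaw":20},{"dx":18,"dy":-280,"dz":-10,"wx":0,"wy":0,"wz":0,"jaw":20}]' >/dev/null
python3 st.py 
python3 -m creep '[{"dx":0,"dy":-60,"dz":10,"wx":-2,"wy":0,"wz":0,"jaw":20},{"dx":0,"dy":-120,"dz":20,"wx":-4,"wy":0,"wz":0,"jaw":20},{"dx":0,"dy":-180,"dz":30,"wx":-6,"wy":0,"wz":0,"jaw":20},{"dx":0,"dy":-240,"dz":41,"wx":-8,"wy":0,"wz":0,"jaw":20},{"dx":0,"dy":-300,"dz":52,"wx":-10,"wy":0,"wz":0,"jaw":20}]' >/dev/null
python3 st.py '(np.array([.470,.421,.08]),R(X,-Z))'
```

```text
3.27 [0.5452 0.0326 0.1828] F [ 1.   0.1 -3.2] w 43.5 30.0 q [ 0.2   0.34 -0.26  1.81 -0.1   1.04 -1.38]
3.9 [0.4874 0.3313 0.1834] F [ 1.8 -0.1 -1.8] w 43.5 30.0 q [-0.37  0.4  -0.35  1.72  0.16  1.05 -2.16]
(np.array([.470,.421,.08]),R(X,-Z)) [-1.000e-01 -9.170e+01  1.032e+02] [ 0.1 -0.   0. ]
```

```bash
python3 -m creep '[{"dx":0,"dy":-50,"dz":20,"wx":0,"wy":0,"wz":0,"jaw":20},{"dx":0,"dy":-85,"dz":60,"wx":0,"wy":0,"wz":0,"jaw":20},{"dx":0,"dy":-85,"dz":100,"wx":0,"wy":0,"wz":0,"jaw":20},{"dx":0,"dy":-85,"dz":125,"wx":0,"wy":0,"wz":0,"jaw":20},{"dx":0,"dy":-85,"dz":145,"wx":0,"wy":0,"wz":0,"jaw":20}]' >/dev/null
python3 st.py  '(np.array([.470,.421,.014]),R(X,-Z))'
```

```text
4.53 [0.4715 0.4126 0.0369] F [ 0.1 -0.1 -3.2] w 43.4 30.0 q [-0.53  0.64 -0.32  1.72  0.26  0.83 -2.35]
(np.array([.470,.421,.014]),R(X,-Z)) [ 0.1 -8.5 22.8] [0.1 0.1 0.1]
```

```bash
python3 -m creep '[{"dx":0,"dy":0,"dz":12,"wx":0,"wy":0,"wz":0,"jaw":20},{"dx":0,"dy":0,"dz":18,"wx":0,"wy":0,"wz":0,"jaw":20},{"dx":0,"dy":0,"dz":18,"wx":0,"wy":0,"wz":0,"jaw":20},{"dx":0,"dy":0,"dz":18,"wx":0,"wy":0,"wz":0,"jaw":70},{"dx":0,"dy":0,"dz":18,"wx":0,"wy":0,"wz":0,"jaw":70}]' >/dev/null
python3 st.py
python3 -m creep '[{"dx":0,"dy":0,"dz":0,"wx":0,"wy":0,"wz":0,"jaw":70},{"dx":0,"dy":0,"dz":-40,"wx":0,"wy":0,"wz":0,"jaw":70},{"dx":0,"dy":0,"dz":-100,"wx":0,"wy":0,"wz":0,"jaw":70},{"dx":0,"dy":0,"dz":-160,"wx":0,"wy":0,"wz":0,"jaw":70},{"dx":0,"dy":0,"dz":-180,"wx":0,"wy":0,"wz":0,"jaw":70}]' >/dev/null
python3 st.py
# fit kinematics: z-y-z-y-z-y-z chain
cat > kin.py <<'E'
from h import *
import json
from scipy.optimize import least_squares
D=[list(map(np.array,json.loads(l))) for l in open("log.jsonl")]
lo=np.array([-2.81,-.39,-1.27,.06,-1.19,.19,-2.82]);hi=np.array([2.81,2.02,1.25,2.57,4.33,2.,2.82])
def dirs(q,s):
    A=Ro.from_euler("z",s[0]*q[0])*Ro.from_euler("y",q[1]);B=A*Ro.from_euler("z",s[1]*q[2])*Ro.from_euler("y",q[3])
    C=B*Ro.from_euler("z",s[2]*q[4])*Ro.from_euler("y",q[5]);return A,B,C*Ro.from_euler("z",s[3]*q[6])
def feats(q,s): # 3 x n matrix: base z, upper, forearm, tool z
    A,B,C=dirs(q,s);return np.c_[Z,A.apply(Z),B.apply(Z),C.apply(Z)]
E
python3 - <<'E'
from kin import *
import itertools
for s in itertools.product((1,-1),repeat=4):
  for sy in (1,):
    M=np.vstack([feats(q,s) for q,p,r in D]);b=np.concatenate([p for q,p,r in D])
    k,_,_,_=np.linalg.lstsq(M,b,rcond=None);e=np.abs(M@k-b).max()
    T=[(dirs(q,s)[2].inv()*Ro.from_rotvec(r)) for q,p,r in D]; sp=max((T[0].inv()*t).magnitude() for t in T)
    z=max(abs(np.arccos(np.clip((dirs(q,s)[2].apply(Z)@Ro.from_rotvec(r).apply(Z)),-1,1))) for q,p,r in D)
    print(s,k.round(3),"err",e.round(4),"rotspread",round(sp,3),"zerr",round(z,3),T[0].as_rotvec().round(3))
E
```

```text
5.15 [0.4724 0.4132 0.021 ] F [0.4 0.7 0.3] w 60.2 0.0 q [-0.54  0.66 -0.32  1.72  0.27  0.8  -2.36]
5.78 [0.4728 0.4141 0.2045] F [-0.4 -0.4 -1.4] w 69.7 0.0 q [-0.49  0.45 -0.37  1.6   0.18  1.12 -2.29]
(1, 1, 1, 1) [ 0.354  1.703 -0.695  2.083] err 0.6484 rotspread 0.526 zerr 0.343 [ 2.000e-03 -2.000e-03 -2.362e+00]
(1, 1, 1, -1) [ 0.354  1.703 -0.695  2.083] err 0.6484 rotspread 2.479 zerr 0.343 [ 2.000e-03 -2.000e-03 -2.468e+00]
(1, 1, -1, 1) [-1.395 -0.477  0.318 -2.172] err 0.6678 rotspread 0.874 zerr 0.385 [-2.000e-03 -1.200e-02 -2.358e+00]
(1, 1, -1, -1) [-1.395 -0.477  0.318 -2.172] err 0.6678 rotspread 2.638 zerr 0.385 [-2.000e-03 -1.200e-02 -2.464e+00]
(1, -1, 1, 1) [ 0.499  1.551 -0.527  2.038] err 0.7221 rotspread 1.113 zerr 0.385 [ 0.006  0.008 -2.344]
(1, -1, 1, -1) [ 0.499  1.551 -0.527  2.038] err 0.7221 rotspread 3.116 zerr 0.385 [ 0.006  0.008 -2.45 ]
(1, -1, -1, 1) [-2.07  -0.776  0.521 -3.189] err 0.7196 rotspread 1.273 zerr 0.233 [ 2.000e-03 -2.000e-03 -2.339e+00]
(1, -1, -1, -1) [-2.07  -0.776  0.521 -3.189] err 0.7196 rotspread 3.034 zerr 0.233 [ 2.000e-03 -2
[... 151 characters left out ...]
11  0.038 -0.48 ] err 0.186 rotspread 0.863 zerr 0.32 [ 0.    -0.     1.548]
(-1, 1, -1, 1) [-0.968  0.789  0.215 -0.551] err 0.1794 rotspread 2.71 zerr 0.384 [-0.007  0.007  1.658]
(-1, 1, -1, -1) [-0.968  0.789  0.215 -0.551] err 0.1794 rotspread 0.733 zerr 0.384 [-0.006  0.007  1.552]
(-1, -1, 1, 1) [-0.086  0.453  0.473 -0.088] err 0.028 rotspread 2.752 zerr 0.386 [ 0.007 -0.007  1.673]
(-1, -1, 1, -1) [-0.086  0.453  0.473 -0.088] err 0.028 rotspread 0.542 zerr 0.386 [ 0.006 -0.007  1.567]
(-1, -1, -1, 1) [0.079 0.571 0.422 0.21 ] err 0.0262 rotspread 2.645 zerr 0.0 [-0.    -0.     1.677]
(-1, -1, -1, -1) [0.079 0.571 0.422 0.21 ] err 0.0262 rotspread 0.0 zerr 0.0 [-0.    -0.     1.571]
```

```bash
cat >> kin.py <<'E'
S=(-1,-1,-1,-1);T0=Ro.from_rotvec([0,0,np.pi/2])
def feats2(q):
    A,B,C=dirs(q,S);E=np.eye(3);return np.c_[Z,A.apply([E[1],E[2]]).T,B.apply([E[1],E[2]]).T,C.apply(Z)]
M=np.vstack([feats2(q) for q,p,r in D]);b=np.concatenate([p for q,p,r in D])
K=np.linalg.lstsq(M,b,rcond=None)[0];FE=np.abs(M@K-b).max()
def fk(q): return feats2(q)@K, dirs(q,S)[2]*T0
def ik(P,r,q0):
    f=lambda q:np.r_[(fk(q)[0]-P)*5,(fk(q)[1].inv()*r).as_rotvec(),.003*(q-q0)]
    s=least_squares(f,np.clip(q0,lo+.03,hi-.03),bounds=(lo+.02,hi-.02));e=np.linalg.norm(f(s.x)[:6]);return s.x,e
E
python3 - <<'E'
from kin import *
print(K.round(4),FE)
g=dict(a=np.array([.610,.231,.045]),b=np.array([.610,.079,.045]),c=np.array([.479,.0725,.045]))
q0=D[-1][0];rng=np.random.default_rng(0)
seeds=[q0]+[rng.uniform(lo+.05,hi-.05) for _ in range(14)]
def best(P,r):
    L=[ik(P,r,s) for s in seeds];return min(L,key=lambda x:(x[1]>.02)*10+x[1]+.02*np.abs(x[0]-q0).max())
# grasp: tilt th from down toward azimuth az; tool y horizontal. 
print("grasp")
for th in(45,60,75):
  for n in "bc":
    o=[]
    for az in range(-180,180,30):
        a=np.radians(az);h=np.array([np.cos(a),np.sin(a),0]);t=np.radians(th)
        z=np.sin(t)*h-np.cos(t)*Z;y=np.cross(Z,h)
        for sg in(1,-1):
            x=np.cross(sg*y,z);q,e=best(g[n]+.019*z,R(x,z))
            if e<.02:o.append((az,sg))
    print(th,n,o)
print("place")
for ps in(45,30,15):
  o=[]
  for d in(1,-1):
    for sg in(1,-1):
      t=np.radians(ps);z=np.sin(t)*d*X-np.cos(t)*N;y=-U*sg
      q,e=best(LOAD+.019*z,R(np.cross(y,z),z));o.append((d,sg,round(e,3),q.round(2).tolist()))
  print(ps,*o,sep="\n")
E
```

```text
Still running in the background as job /tmp/bash_jobs.1000/b6f846973d9b (pid 836). You'll get a notice when it ends.
```

```bash
cat /tmp/bash_jobs.1000/b6f846973d9b/stdout; nproc
```

```text
4
```

```bash
kill -- -$(cat /tmp/bash_jobs.1000/b6f846973d9b/pid); sed -i 's/hi-.02))/hi-.02),max_nfev=40)/' kin.py
cat > reach.py <<'E'
from kin import *
print(K.round(4),FE,flush=True)
g=dict(a=np.array([.610,.231,.045]),b=np.array([.610,.079,.045]),c=np.array([.479,.0725,.045]))
q0=D[-1][0]
seeds=[np.r_[q0[:4],v,1.1,w] for v,w in((0,-1.5),(1.6,0),(3,1.5))]
def best(P,r):
    L=[ik(P,r,s) for s in seeds];return min(L,key=lambda x:x[1])
print("place")
for ps in(45,30):
  for d in(1,-1):
    for sg in(1,-1):
      t=np.radians(ps);z=np.sin(t)*d*X-np.cos(t)*N;y=-U*sg
      q,e=best(LOAD+.019*z,R(np.cross(y,z),z));print(ps,d,sg,round(e,3),q.round(2).tolist(),flush=True)
print("grasp")
for th in(45,60):
  for n in "bc":
    for az in range(-180,180,45):
      for sg in(1,-1):
        a=np.radians(az);h=np.array([np.cos(a),np.sin(a),0]);t=np.radians(th)
        z=np.sin(t)*h-np.cos(t)*Z;y=np.cross(Z,h)
        q,e=best(g[n]+.019*z,R(np.cross(sg*y,z),z))
        if e<.03:print(th,n,az,sg,round(e,3),q.round(2).tolist(),flush=True)
E
OMP_NUM_THREADS=1 OPENBLAS_NUM_THREADS=1 timeout 100 python3 reach.py
```

```text
[ 0.2891 -0.0145  0.5019 -0.0162  0.4697  0.3338] 5.738961257940531e-05
place
45 1 1 0.018 [1.19, 0.59, -0.83, 2.26, 4.31, 0.21, 1.05]
45 1 -1 0.026 [1.48, 0.9, -1.25, 2.24, 1.81, 0.21, 0.57]
45 -1 1 0.0 [0.14, 0.95, -0.02, 1.22, 0.12, 1.77, -1.21]
45 -1 -1 0.0 [0.48, 1.05, -0.66, 1.2, 0.49, 1.89, 1.63]
30 1 1 0.0 [0.87, 0.46, -0.54, 2.11, -0.62, 0.34, -0.45]
30 1 -1 0.0 [1.38, 0.82, -1.25, 2.1, 0.88, 0.45, 1.38]
30 -1 1 0.0 [0.19, 0.8, -0.03, 1.4, 0.05, 1.5, -1.19]
30 -1 -1 0.0 [0.53, 0.88, -0.6, 1.38, 0.39, 1.58, 1.68]
grasp
45 b -180 1 0.0 [-0.1, 1.08, -0.07, 1.07, -0.05, 1.77, -1.72]
45 b -180 -1 0.0 [0.19, 1.18, -0.69, 1.05, 0.37, 1.84, 1.13]
45 b -135 1 0.0 [-0.31, 1.02, -0.04, 1.2, 0.34, 1.66, -1.24]
45 b -135 -1 0.0 [-0.04, 1.09, -0.56, 1.18, 0.68, 1.8, 1.68]
45 b -90 1 0.0 [-0.47, 0.84, -0.05, 1.59, 0.74, 1.27, -0.95]
45 b -90 -1 0.0 [-0.1, 0.93, -0.6, 1.58, 1.07, 1.53, 2.01]
45 b -45 1 0.0 [-0.3, 0.67, -0.3, 2.03, 1.45, 0.94, -0.94]
45 b -45 -1 0.0 [-0.11, 0.72, -0.53, 2.02, 1.53, 1.08, 2.2]
45 b 0 1 0.0 [0.65, 0.92, -1.1, 2.28, 2.28, 0.95, -0.46]
45 b 0 -1 0.0 [-0.28, 0.55
[... 2308 characters left out ...]
0.39, 0.99, -0.05, 1.45, 0.34, 1.72, -1.36]
60 c -135 -1 0.0 [0.0, 1.12, -0.69, 1.43, 0.69, 1.93, 1.44]
60 c -90 1 0.0 [-0.63, 0.85, -0.05, 1.82, 0.79, 1.4, -1.22]
60 c -90 -1 0.0 [-0.21, 0.96, -0.62, 1.81, 1.06, 1.7, 1.71]
60 c -45 1 0.0 [-0.68, 0.72, -0.16, 2.29, 1.49, 1.16, -1.42]
60 c -45 -1 0.0 [-0.43, 0.76, -0.44, 2.29, 1.56, 1.35, 1.72]
60 c 45 1 0.0 [1.41, 1.36, -1.22, 2.44, 2.66, 0.25, 0.51]
60 c 45 -1 0.0 [0.16, 0.72, 0.15, 2.48, 4.2, 1.15, 1.56]
60 c 90 1 0.0 [0.38, 0.79, -0.05, 2.0, -1.05, 1.16, -1.95]
60 c 90 -1 0.0 [1.07, 1.07, -0.93, 1.98, -0.27, 0.78, 0.54]
60 c 135 1 0.0 [0.18, 0.95, -0.06, 1.57, -0.52, 1.55, -1.97]
60 c 135 -1 0.0 [0.68, 1.15, -0.85, 1.55, 0.02, 1.45, 0.67]
```

```bash
cat >> h.py <<'E'
G=dict(a=np.array([.610,.231,.045]),b=np.array([.610,.079,.045]),c=np.array([.479,.0725,.045]))
def grasp(n,back=0,up=0,az=90,th=45):
    a,t=np.radians([az,th]);h=np.array([np.cos(a),np.sin(a),0]);z=np.sin(t)*h-np.cos(t)*Z;y=-np.cross(Z,h)
    return G[n]+(.019-back)*z+up*Z, R(np.cross(y,z),z)
def place(up=0,ps=45,off=0.):
    t=np.radians(ps);z=-np.sin(t)*X-np.cos(t)*N;y=-U
    return LOAD+.019*z+up*Z+off*U, R(np.cross(y,z),z)
E
python3 st.py 'grasp("c",.13)' 'grasp("c",.13,.05)'
python3 - <<'E'
from plant import optics
from h import *
c=optics.camera("top");cv2.imwrite("pics/t2.png",cv2.resize(c["img"][120:300,50:430],None,fx=2,fy=2))
E
```

```text
5.78 [0.4728 0.4141 0.2045] F [-0.4 -0.4 -1.4] w 69.7 0.0 q [-0.49  0.45 -0.37  1.6   0.18  1.12 -2.29]
grasp("c",.13) [-74.1 413.7  80.1] [ 31.   37.2 -74.6]
grasp("c",.13,.05) [-73.9 413.7  30.1] [ 31.   37.2 -74.6]
```

View pics/t2.png

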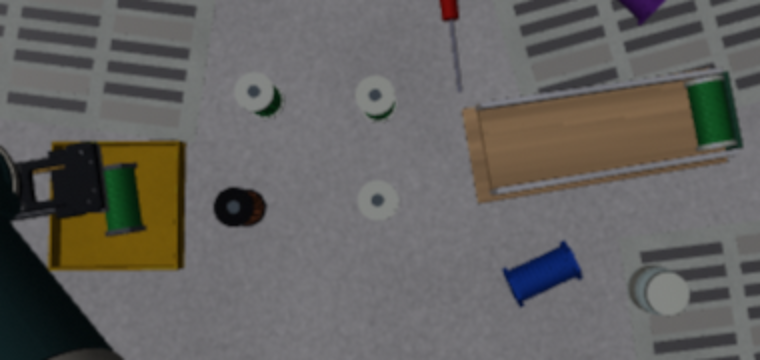

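The hex spool lies in the tray at (122,200), the lane is clear, and the standing spools haven't moved. Next I'm moving to green_c.

```bash
python3 -m creep '[{"dx":-8,"dy":46,"dz":-5,"wx":3.4,"wy":4.1,"wz":-8.3,"jaw":80},{"dx":-16,"dy":92,"dz":-10,"wx":6.8,"wy":8.2,"wz":-16.6,"jaw":80},{"dx":-24,"dy":138,"dz":-10,"wx":10.2,"wy":12.3,"wz":-24.9,"jaw":80},{"dx":-32,"dy":184,"dz":-10,"wx":13.6,"wy":16.4,"wz":-33.2,"jaw":80},{"dx":-40,"dy":230,"dz":-10,"wx":17,"wy":20.5,"wz":-41.5,"jaw":80}]' >/dev/null
python3 st.py 'grasp("c",.13,.05)'
```

```text
6.45 [0.475  0.2215 0.2094] F [ 0.4 -0.6  0.3] w 80.0 0.0 q [ 0.13  0.15 -0.5   2.03 -0.27  0.77 -1.  ]
grasp("c",.13,.05) [-152.4  168.5  -37.6] [ 16.7  22.3 -43.3]
```

```bash
python3 -m creep '[{"dx":-30,"dy":34,"dz":-8,"wx":3.3,"wy":4.4,"wz":-8.6,"jaw":80},{"dx":-60,"dy":68,"dz":-15,"wx":6.6,"wy":8.8,"wz":-17.2,"jaw":80},{"dx":-91,"dy":102,"dz":-22,"wx":9.9,"wy":13.2,"wz":-25.8,"jaw":80},{"dx":-121,"dy":136,"dz":-30,"wx":13.2,"wy":17.6,"wz":-34.4,"jaw":80},{"dx":-152,"dy":168,"dz":-38,"wx":16.7,"wy":22,"wz":-43,"jaw":80}]' >/dev/null
python3 st.py 'grasp("c",.13,0)' 'grasp("c",0,0)'
```

```text
7.08 [0.4792 0.0318 0.1792] F [0.9 2.2 0.7] w 79.9 0.0 q [ 0.65  0.32 -0.43  2.02 -0.6   1.01  0.32]
grasp("c",.13,0) [-61.6  15.2  22.6] [  4.9   8.3 -15.1]
grasp("c",0,0) [-44.5   1.9 150.8] [  4.9   8.3 -15.1]
```

```bash
python3 -m creep '[{"dx":-30,"dy":8,"dz":10,"wx":2.5,"wy":4.2,"wz":-7.5,"jaw":80},{"dx":-61,"dy":15,"dz":22,"wx":4.9,"wy":8.3,"wz":-15,"jaw":80},{"dx":-61,"dy":15,"dz":22,"wx":4.9,"wy":8.3,"wz":-15,"jaw":80},{"dx":-61,"dy":15,"dz":22,"wx":4.9,"wy":8.3,"wz":-15,"jaw":80},{"dx":-61,"dy":15,"dz":22,"wx":4.9,"wy":8.3,"wz":-15,"jaw":80}]' >/dev/null
python3 st.py 'grasp("c",.13,0)' 'grasp("c",0,0)'
```

```text
7.7 [ 0.479  -0.0043  0.1255] F [0.1 0.2 0.4] w 79.5 0.0 q [ 0.76  0.54 -0.44  1.95 -0.58  1.07  0.72]
grasp("c",.13,0) [-2.6 -0.   0.2] [ 0.   0.2 -0.3]
grasp("c",0,0) [-2.100e+00 -1.000e-01  1.302e+02] [ 0.   0.2 -0.3]
```

```bash
python3 -m creep '[{"dx":-2,"dy":0,"dz":45,"wx":0,"wy":0,"wz":0,"jaw":80},{"dx":-2,"dy":0,"dz":90,"wx":0,"wy":0,"wz":0,"jaw":80},{"dx":-2,"dy":0,"dz":120,"wx":0,"wy":0,"wz":0,"jaw":80},{"dx":-2,"dy":0,"dz":130,"wx":0,"wy":0,"wz":0,"jaw":80},{"dx":-2,"dy":0,"dz":130,"wx":0,"wy":0,"wz":0,"jaw":70}]' >/dev/null
python3 st.py 'grasp("c",0,0)'
python3 - <<'E'
from plant import optics
from h import *
a=optics.camera("scene")["img"][90:270,200:400];b=optics.camera("top")["img"][130:260,170:320]
cv2.imwrite("pics/g1.png",np.hstack([cv2.resize(a,(400,360)),cv2.resize(b,(400,360))]))
E
```

```text
8.32 [0.4791 0.0852 0.0315] F [-0.5  0.5 -0.6] w 73.2 0.0 q [ 0.65  0.7  -0.5   2.04 -0.66  0.78  0.77]
grasp("c",0,0) [ 0.5 -0.1  0.5] [ 0.   0.1 -0.3]
```

View pics/g1.png

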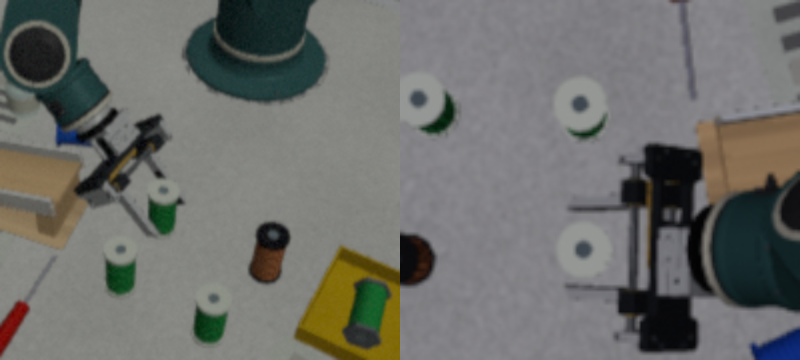

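The spool is centred between the fingers (right panel: spool at (583,250), fingers at rows 207 and 288). I'm closing and lifting.

```bash
python3 -m creep '[{"dx":0,"dy":0,"dz":0,"wx":0,"wy":0,"wz":0,"jaw":20},{"dx":0,"dy":0,"dz":0,"wx":0,"wy":0,"wz":0,"jaw":20},{"dx":0,"dy":0,"dz":0,"wx":0,"wy":0,"wz":0,"jaw":20},{"dx":0,"dy":0,"dz":0,"wx":0,"wy":0,"wz":0,"jaw":20},{"dx":0,"dy":0,"dz":0,"wx":0,"wy":0,"wz":0,"jaw":20}]' >/dev/null
python3 st.py
python3 -m creep '[{"dx":30,"dy":0,"dz":-30,"wx":0,"wy":0,"wz":0,"jaw":20},{"dx":70,"dy":0,"dz":-70,"wx":0,"wy":0,"wz":0,"jaw":20},{"dx":110,"dy":0,"dz":-110,"wx":0,"wy":0,"wz":0,"jaw":20},{"dx":130,"dy":0,"dz":-130,"wx":0,"wy":0,"wz":0,"jaw":20},{"dx":130,"dy":0,"dz":-130,"wx":0,"wy":0,"wz":0,"jaw":20}]' >/dev/null
python3 st.py 'place(.12)' 'place(.003)'
```

```text
9.05 [0.4789 0.0852 0.0311] F [-2.8 -2.8  5.9] w 43.4 30.0 q [ 0.65  0.7  -0.5   2.04 -0.66  0.78  0.77]
9.68 [0.4803 0.0854 0.216 ] F [ 0.3  0.  -2.1] w 43.5 30.0 q [ 0.69  0.35 -0.53  1.98 -0.67  1.11  0.55]
place(.12) [-167.9   67.2 -151. ] [  9.1 -67.3  84.5]
place(.003) [-250.3   67.4  -67.9] [  9.1 -67.3  84.5]
```

```bash
python3 -m creep '[{"dx":-10,"dy":6,"dz":-14,"wx":0.8,"wy":-6.1,"wz":7.7,"jaw":20},{"dx":-25,"dy":12,"dz":-28,"wx":1.6,"wy":-12.2,"wz":15.4,"jaw":20},{"dx":-40,"dy":18,"dz":-42,"wx":2.4,"wy":-18.3,"wz":23,"jaw":20},{"dx":-55,"dy":24,"dz":-55,"wx":3.3,"wy":-24.4,"wz":30.7,"jaw":20},{"dx":-70,"dy":30,"dz":-68,"wx":4.1,"wy":-30.5,"wz":38.4,"jaw":20}]' >/dev/null
python3 st.py 'place(.12)'
```

```text
10.3 [ 0.5089 -0.0128  0.212 ] F [ 0.2 -0.6 -1.8] w 43.5 30.0 q [ 0.37  0.4  -0.31  1.69 -0.16  1.33 -0.47]
place(.12) [-82.1  97.2 -39.4] [  4.7 -36.5  45.9]
```

```bash
python3 -m creep '[{"dx":-14,"dy":16,"dz":-7,"wx":0.8,"wy":-6.1,"wz":7.7,"jaw":20},{"dx":-28,"dy":32,"dz":-14,"wx":1.6,"wy":-12.2,"wz":15.4,"jaw":20},{"dx":-42,"dy":48,"dz":-21,"wx":2.4,"wy":-18.3,"wz":23,"jaw":20},{"dx":-56,"dy":64,"dz":-28,"wx":3.2,"wy":-24.4,"wz":30.7,"jaw":20},{"dx":-70,"dy":82,"dz":-34,"wx":4,"wy":-30.5,"wz":38.4,"jaw":20}]' >/dev/null
python3 st.py 'place(.12)'
```

```text
10.93 [ 0.5408 -0.1207  0.2059] F [-0.9 -0.6 -1.3] w 43.4 30.0 q [ 0.16  0.74 -0.07  1.26  0.1   1.84 -1.1 ]
place(.12) [-2.9 20.1 -2.9] [ 0.7 -5.9  7.6]
```

```bash
python3 -m creep '[{"dx":-1,"dy":10,"dz":0,"wx":0.7,"wy":-5.9,"wz":7.5,"jaw":20},{"dx":-1,"dy":19,"dz":0,"wx":0.7,"wy":-5.9,"wz":7.5,"jaw":20},{"dx":-1,"dy":19,"dz":0,"wx":0.7,"wy":-5.9,"wz":7.5,"jaw":20},{"dx":-1,"dy":19,"dz":0,"wx":0.7,"wy":-5.9,"wz":7.5,"jaw":20}]' >/dev/null
python3 st.py 'place(.06)' 'place(.004)'
```

```text
11.43 [ 0.5456 -0.1385  0.204 ] F [-0.1  0.6 -1.8] w 43.2 30.0 q [ 0.15  0.82 -0.03  1.18  0.12  1.93 -1.19]
place(.06) [40.9 12.7 40.9] [ 0.  -0.5  0.4]
place(.004) [79.5 22.6 80.3] [ 0.  -0.5  0.4]
```

```bash
python3 -m creep '[{"dx":20,"dy":6,"dz":20,"wx":0,"wy":-0.5,"wz":0.4,"jaw":20},{"dx":40,"dy":12,"dz":40,"wx":0,"wy":-0.5,"wz":0.4,"jaw":20},{"dx":60,"dy":17,"dz":60,"wx":0,"wy":-0.5,"wz":0.4,"jaw":20},{"dx":60,"dy":17,"dz":60,"wx":0,"wy":-0.5,"wz":0.4,"jaw":20}]' >/dev/null
python3 st.py 'place(.004)'
python3 - <<'E'
from plant import optics
from h import *
a=optics.camera("scene")["img"][110:230,130:270];b=optics.camera("top")["img"][130:250,270:430]
cv2.imwrite("pics/p1.png",np.hstack([cv2.resize(a,(400,343)),cv2.resize(b,(400,343))]))
E
```

```text
11.93 [ 0.5452 -0.1396  0.1148] F [-0.3 -0.2 -0.8] w 43.4 30.0 q [ 0.15  0.92 -0.03  1.21  0.13  1.82 -1.21]
place(.004) [18.9  5.6 17.1] [-0.1  0.4 -0. ]
```

View pics/p1.png

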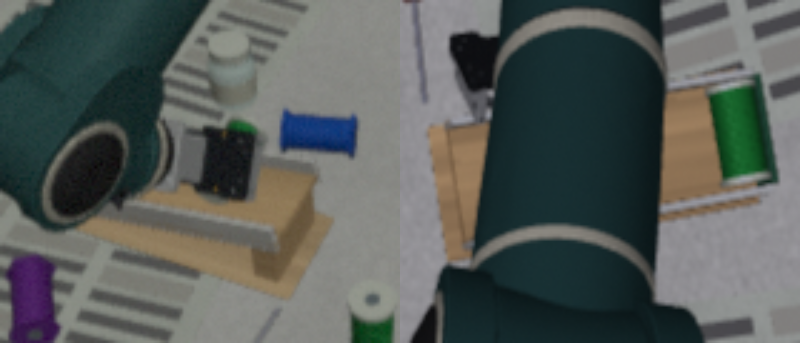

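The arm hides most of the lane, but the held spool shows over it (left panel, (240,127)) and the gripper clears the rails. I'm lowering with a force check.

```bash
python3 -m creep '[{"dx":8,"dy":2,"dz":7,"wx":0,"wy":0,"wz":0,"jaw":20},{"dx":15,"dy":4,"dz":13,"wx":0,"wy":0,"wz":0,"jaw":20},{"dx":18,"dy":5,"dz":16,"wx":0,"wy":0,"wz":0,"jaw":20},{"dx":18,"dy":5,"dz":16,"wx":0,"wy":0,"wz":0,"jaw":20}]' >/dev/null
python3 st.py 'place(.000)'
```

```text
12.53 [ 0.5478 -0.1405  0.0921] F [ 0.1  1.1 -1.8] w 43.4 30.0 q [ 0.15  0.95 -0.03  1.21  0.13  1.79 -1.21]
place(.000) [4.2 1.  6.1] [ 0.   0.2 -0.1]
```

```bash
python3 -m creep '[{"dx":3,"dy":1,"dz":5,"wx":0,"wy":0,"wz":0,"jaw":20},{"dx":3,"dy":1,"dz":5,"wx":0,"wy":0,"wz":0,"jaw":20},{"dx":3,"dy":1,"dz":5,"wx":0,"wy":0,"wz":0,"jaw":20}]' >/dev/null
python3 st.py 'place(.000)'
python3 -m creep '[{"dx":0,"dy":0,"dz":0,"wx":0,"wy":0,"wz":0,"jaw":70},{"dx":0,"dy":0,"dz":0,"wx":0,"wy":0,"wz":0,"jaw":70},{"dx":0,"dy":0,"dz":0,"wx":0,"wy":0,"wz":0,"jaw":70},{"dx":-5,"dy":0,"dz":-5,"wx":0,"wy":0,"wz":0,"jaw":70},{"dx":-15,"dy":0,"dz":-15,"wx":0,"wy":0,"wz":0,"jaw":70}]' >/dev/null
python3 st.py
```

```text
12.9 [ 0.5466 -0.1408  0.0867] F [-0.3 -0.3 -1.2] w 43.3 30.0 q [ 0.15  0.95 -0.03  1.21  0.13  1.78 -1.21]
place(.000) [1.3 0.  1.5] [ 0.   0.2 -0.1]
13.53 [ 0.5472 -0.1444  0.1081] F [-0.5  0.4 -0.1] w 69.9 0.0 q [ 0.15  0.93 -0.02  1.2   0.13  1.81 -1.2 ]
```

```bash
python3 -m creep '[{"dx":-15,"dy":-4,"dz":-15,"wx":0,"wy":0,"wz":0,"jaw":74},{"dx":-45,"dy":-11,"dz":-45,"wx":0,"wy":0,"wz":0,"jaw":80},{"dx":-70,"dy":-17,"dz":-70,"wx":0,"wy":0,"wz":0,"jaw":80},{"dx":-70,"dy":-20,"dz":-70,"wx":0,"wy":0,"wz":0,"jaw":80}]' >/dev/null
python3 st.py 'grasp("b",.13,.05)' 'grasp("b",.13,0)'
python3 - <<'E'
from plant import optics
from h import *
c=optics.camera("top")
for k in blobs(c,(45,80,30),(80,255,255),20): r=cv2.minAreaRect(k);print(np.round(r[0],1),np.round(r[1],1),round(r[2],1))
E
```

```text
14.03 [ 0.5482 -0.142   0.2124] F [-0.2  0.4 -0.3] w 79.7 0.0 q [ 0.14  0.82 -0.02  1.16  0.13  1.95 -1.19]
grasp("b",.13,.05) [ 104.5 -119.8  -19.1] [ -8.7  67.4 -84.9]
grasp("b",.13,0) [ 139.3 -111.2   15.8] [ -8.7  67.4 -84.9]
[109.7 218.7] [30.7 16.5] 81.9
[388.  181.5] [23.  8.] 90.0
[185.2 172. ] [ 6.8 15. ] 36.9
[406.5 176.3] [37.7 21.2] 78.7
```

```bash
python3 -m creep '[{"dx":9,"dy":-11,"dz":-2,"wx":-0.8,"wy":6.1,"wz":-7.7,"jaw":80},{"dx":18,"dy":-22,"dz":-4,"wx":-1.6,"wy":12.2,"wz":-15.4,"jaw":80},{"dx":27,"dy":-33,"dz":-6,"wx":-2.4,"wy":18.4,"wz":-23.1,"jaw":80},{"dx":36,"dy":-44,"dz":-8,"wx":-3.2,"wy":24.5,"wz":-30.8,"jaw":80},{"dx":45,"dy":-55,"dz":-10,"wx":-4,"wy":30.7,"wz":-38.6,"jaw":80}]' >/dev/null
python3 st.py 'grasp("b",.13,.05)'
python3 - <<'E'
from plant import optics
from h import *
c=optics.camera("top");cv2.imwrite("pics/t3.png",cv2.resize(c["img"][120:300,50:450],None,fx=2,fy=2))
for k in blobs(c,(45,80,30),(80,255,255),20): r=cv2.minAreaRect(k);print(np.round(r[0],1),np.round(r[1],1),round(r[2],1))
E
```

```text
14.7 [ 0.5742 -0.0761  0.1935] F [ 0.5  0.3 -0.2] w 80.2 0.0 q [ 0.35  0.59 -0.27  1.45 -0.04  1.46 -0.59]
grasp("b",.13,.05) [ 82.3 -13.9  24.3] [ -5.   36.7 -46.1]
[109.8 218.8] [30.4 16.5] 81.9
[185.2 172. ] [ 6.8 15. ] 36.9
[350.5  22.5] [45.  3.] 90.0
```

View pics/t3.png

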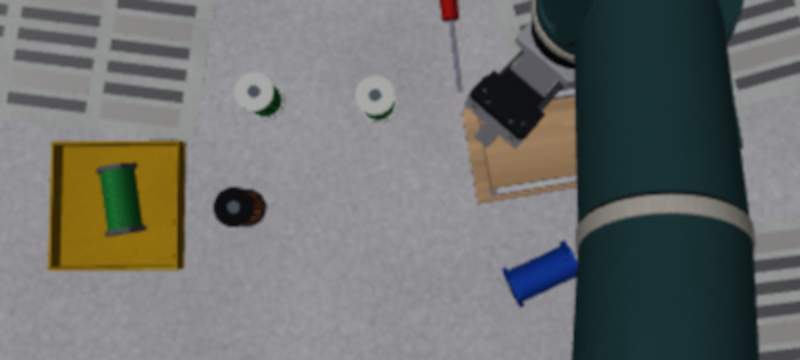

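green_b still stands at (375,97), the tray and the spare are unchanged, and the arm hides the lower lane. I'm continuing to b.

```bash
python3 -m creep '[{"dx":14,"dy":-3,"dz":5,"wx":-0.8,"wy":6.1,"wz":-7.7,"jaw":80},{"dx":28,"dy":-6,"dz":10,"wx":-1.6,"wy":12.2,"wz":-15.4,"jaw":80},{"dx":42,"dy":-9,"dz":15,"wx":-2.4,"wy":18.4,"wz":-23.1,"jaw":80},{"dx":56,"dy":-12,"dz":20,"wx":-3.6,"wy":24.5,"wz":-30.8,"jaw":80},{"dx":76,"dy":-14,"dz":24,"wx":-4.6,"wy":34,"wz":-42.6,"jaw":80}]' >/dev/null
python3 st.py 'grasp("b",.13,0)'
```

```text
15.38 [ 0.6059 -0.005   0.1737] F [-1.6 -0.3 -1.3] w 79.8 0.0 q [ 0.69  0.64 -0.57  1.62 -0.38  1.15  0.27]
grasp("b",.13,0) [-26.9   8.2  42.1] [-0.7  5.5 -7.1]
```

```bash
python3 -m creep '[{"dx":-13,"dy":4,"dz":20,"wx":-0.5,"wy":4,"wz":-5,"jaw":80},{"dx":-26,"dy":8,"dz":40,"wx":-0.7,"wy":5.4,"wz":-7,"jaw":80},{"dx":-26,"dy":8,"dz":40,"wx":-0.7,"wy":5.4,"wz":-7,"jaw":80},{"dx":-26,"dy":8,"dz":40,"wx":-0.7,"wy":5.4,"wz":-7,"jaw":80}]' >/dev/null
python3 st.py 'grasp("b")'
```

```text
15.88 [ 6.104e-01 -2.000e-04  1.265e-01] F [-0.5 -1.3 -0.5] w 80.1 0.0 q [ 0.74  0.75 -0.61  1.64 -0.4   1.09  0.46]
grasp("b") [ -1.   -0.4 132.7] [-0.   0.3 -0.3]
```

```bash
python3 -m creep '[{"dx":-1,"dy":0,"dz":45,"wx":0,"wy":0,"wz":0,"jaw":80},{"dx":-1,"dy":0,"dz":90,"wx":0,"wy":0,"wz":0,"jaw":80},{"dx":-1,"dy":0,"dz":122,"wx":0,"wy":0,"wz":0,"jaw":80},{"dx":-1,"dy":0,"dz":131,"wx":0,"wy":0,"wz":0,"jaw":80},{"dx":-1,"dy":0,"dz":131,"wx":0,"wy":0,"wz":0,"jaw":70}]' >/dev/null
python3 st.py 'grasp("b")'
python3 -m creep '[{"dx":0,"dy":0,"dz":0,"wx":0,"wy":0,"wz":0,"jaw":20},{"dx":0,"dy":0,"dz":0,"wx":0,"wy":0,"wz":0,"jaw":20},{"dx":0,"dy":0,"dz":0,"wx":0,"wy":0,"wz":0,"jaw":20},{"dx":0,"dy":0,"dz":0,"wx":0,"wy":0,"wz":0,"jaw":20},{"dx":0,"dy":0,"dz":0,"wx":0,"wy":0,"wz":0,"jaw":20}]' >/dev/null
python3 st.py
python3 - <<'E'
from plant import optics
from h import *
a=optics.camera("scene")["img"][90:270,110:310]
cv2.imwrite("pics/g2.png",cv2.resize(a,(600,540)))
E
```

```text
16.5 [0.6108 0.0907 0.0328] F [ 0.1 -1.   0.5] w 73.4 0.0 q [ 0.63  0.87 -0.62  1.72 -0.42  0.84  0.47]
grasp("b") [ 0.4 -0.8  2.1] [ 0.1  0.3 -0.2]
17.12 [0.6104 0.0906 0.0323] F [-2.4 -3.9  7. ] w 43.6 30.0 q [ 0.63  0.87 -0.62  1.72 -0.42  0.84  0.47]
```

View pics/g2.png

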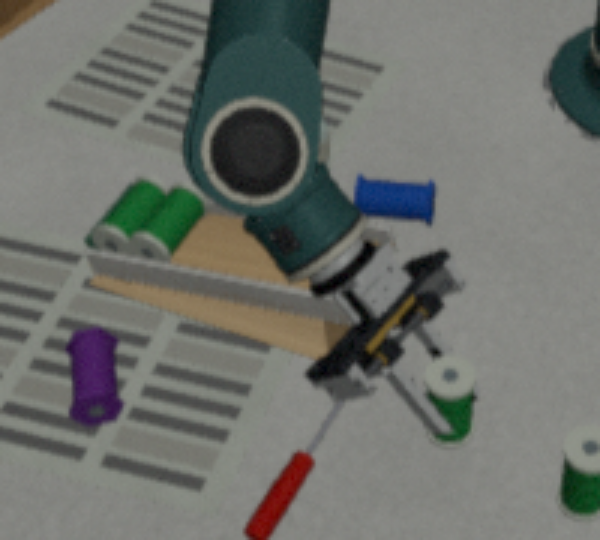

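The second spool lies close against the first at the stop, at (135,215) and (170,225), and b is gripped at (450,400). I'm lifting.

```bash
python3 -m creep '[{"dx":30,"dy":0,"dz":-30,"wx":0,"wy":0,"wz":0,"jaw":20},{"dx":70,"dy":0,"dz":-70,"wx":0,"wy":0,"wz":0,"jaw":20},{"dx":110,"dy":0,"dz":-110,"wx":0,"wy":0,"wz":0,"jaw":20},{"dx":130,"dy":0,"dz":-130,"wx":0,"wy":0,"wz":0,"jaw":20},{"dx":130,"dy":0,"dz":-130,"wx":0,"wy":0,"wz":0,"jaw":20}]' >/dev/null
python3 st.py 'place(.12)'
```

```text
17.8 [0.6113 0.0916 0.2174] F [-0.5 -0.3 -3.2] w 43.4 30.0 q [ 0.67  0.6  -0.68  1.66 -0.47  1.1   0.31]
place(.12) [-174.   -64.1 -154.3] [  9.3 -67.3  84.6]
```

```bash
python3 -m creep '[{"dx":-10,"dy":-6,"dz":-14,"wx":0.8,"wy":-6.1,"wz":7.7,"jaw":20},{"dx":-25,"dy":-12,"dz":-28,"wx":1.6,"wy":-12.2,"wz":15.4,"jaw":20},{"dx":-40,"dy":-18,"dz":-42,"wx":2.4,"wy":-18.3,"wz":23,"jaw":20},{"dx":-56,"dy":-24,"dz":-56,"wx":3.3,"wy":-24.4,"wz":30.7,"jaw":20},{"dx":-72,"dy":-30,"dz":-70,"wx":4.1,"wy":-30.5,"wz":38.4,"jaw":20}]' >/dev/null
python3 st.py 'place(.12)'
```

```text
18.43 [ 0.5796 -0.0095  0.2135] F [-0.2  0.5 -2.4] w 43.1 30.0 q [ 0.36  0.53 -0.35  1.51 -0.11  1.39 -0.54]
place(.12) [-126.1   44.3  -21.9] [  4.9 -36.5  45.9]
```

```bash
python3 -m creep '[{"dx":-20,"dy":7,"dz":-4,"wx":0.8,"wy":-6.1,"wz":7.7,"jaw":20},{"dx":-42,"dy":14,"dz":-8,"wx":1.6,"wy":-12.2,"wz":15.4,"jaw":20},{"dx":-64,"dy":22,"dz":-12,"wx":2.5,"wy":-18.3,"wz":23,"jaw":20},{"dx":-86,"dy":30,"dz":-16,"wx":3.3,"wy":-24.4,"wz":30.7,"jaw":20},{"dx":-106,"dy":37,"dz":-19,"wx":4.1,"wy":-30.5,"wz":38.4,"jaw":20}]' >/dev/null
python3 st.py 'place(.12)'
```

```text
19.05 [ 0.5522 -0.1194  0.206 ] F [ 0.1  0.3 -3. ] w 43.9 30.0 q [ 0.17  0.76 -0.1   1.22  0.12  1.85 -1.11]
place(.12) [-11.4  18.1   4.5] [ 0.8 -5.9  7.6]
```

```bash
python3 -m creep '[{"dx":-5,"dy":9,"dz":3,"wx":0.7,"wy":-5.8,"wz":7.5,"jaw":20},{"dx":-9,"dy":17,"dz":6,"wx":0.7,"wy":-5.8,"wz":7.5,"jaw":20},{"dx":-9,"dy":17,"dz":6,"wx":0.7,"wy":-5.8,"wz":7.5,"jaw":20},{"dx":-9,"dy":17,"dz":6,"wx":0.7,"wy":-5.8,"wz":7.5,"jaw":20}]' >/dev/null
python3 st.py 'place(.025)' 'place(.0)'
```

```text
19.55 [ 0.5475 -0.1379  0.2045] F [-0.1  0.2 -2.8] w 43.4 30.0 q [ 0.16  0.82 -0.05  1.17  0.14  1.94 -1.2 ]
place(.025) [63.8 19.  67.4] [ 0.1 -0.6  0.4]
place(.0) [81.  23.5 85. ] [ 0.1 -0.6  0.4]
```

```bash
python3 -m creep '[{"dx":22,"dy":6,"dz":23,"wx":0,"wy":-0.5,"wz":0.4,"jaw":20},{"dx":44,"dy":12,"dz":46,"wx":0,"wy":-0.5,"wz":0.4,"jaw":20},{"dx":64,"dy":18,"dz":67,"wx":0,"wy":-0.5,"wz":0.4,"jaw":20},{"dx":64,"dy":18,"dz":67,"wx":0,"wy":-0.5,"wz":0.4,"jaw":20}]' >/dev/null
python3 st.py 'place(.0)'
```

```text
20.05 [ 0.5456 -0.1393  0.1087] F [-0.4  0.5 -1. ] w 43.4 30.0 q [ 0.16  0.92 -0.05  1.21  0.14  1.81 -1.22]
place(.0) [17.   5.4 16.1] [ 0.   0.1 -0. ]
```

```bash
python3 -m creep '[{"dx":8,"dy":2,"dz":8,"wx":0,"wy":0,"wz":0,"jaw":20},{"dx":14,"dy":4,"dz":14,"wx":0,"wy":0,"wz":0,"jaw":20},{"dx":14,"dy":4,"dz":14,"wx":0,"wy":0,"wz":0,"jaw":20},{"dx":14,"dy":4,"dz":14,"wx":0,"wy":0,"wz":0,"jaw":20}]' >/dev/null
python3 st.py 'place(.0)'
```

```text
20.55 [ 0.5467 -0.1401  0.0897] F [ 0.5 -0.1 -2.7] w 43.7 30.0 q [ 0.16  0.94 -0.05  1.21  0.14  1.78 -1.23]
place(.0) [3.2 1.2 3.6] [ 0.1  0.  -0.1]
```

```bash
python3 -m creep '[{"dx":2,"dy":1,"dz":2,"wx":0,"wy":0,"wz":0,"jaw":20},{"dx":2,"dy":1,"dz":2,"wx":0,"wy":0,"wz":0,"jaw":70},{"dx":2,"dy":1,"dz":2,"wx":0,"wy":0,"wz":0,"jaw":70},{"dx":2,"dy":1,"dz":2,"wx":0,"wy":0,"wz":0,"jaw":70},{"dx":-8,"dy":-1,"dz":-8,"wx":0,"wy":0,"wz":0,"jaw":70}]' >/dev/null
python3 st.py
python3 -m creep '[{"dx":-15,"dy":-4,"dz":-15,"wx":0,"wy":0,"wz":0,"jaw":74},{"dx":-45,"dy":-11,"dz":-45,"wx":0,"wy":0,"wz":0,"jaw":80},{"dx":-80,"dy":-20,"dz":-80,"wx":0,"wy":0,"wz":0,"jaw":80},{"dx":-80,"dy":-20,"dz":-80,"wx":0,"wy":0,"wz":0,"jaw":80}]' >/dev/null
python3 st.py 'grasp("b",.17,.05)'
```

```text
21.18 [ 0.5462 -0.1409  0.1006] F [ 0.2 -0.1  0.6] w 69.4 0.1 q [ 0.16  0.93 -0.05  1.21  0.14  1.8  -1.22]
21.68 [ 0.5482 -0.1408  0.2207] F [ 0.2  1.1 -0.2] w 80.1 0.0 q [ 0.16  0.81 -0.05  1.15  0.14  1.96 -1.2 ]
grasp("b",.17,.05) [ 83.3 -94.6 -32.6] [ -8.5  67.4 -84.8]
```

```bash
python3 -m creep '[{"dx":5,"dy":-50,"dz":-5,"wx":-0.8,"wy":6.1,"wz":-7.7,"jaw":80},{"dx":10,"dy":-100,"dz":-5,"wx":-1.6,"wy":12.2,"wz":-15.4,"jaw":80},{"dx":10,"dy":-150,"dz":-5,"wx":-2.4,"wy":18.4,"wz":-23.1,"jaw":80},{"dx":10,"dy":-200,"dz":-5,"wx":-3.2,"wy":24.5,"wz":-30.8,"jaw":80},{"dx":10,"dy":-250,"dz":-5,"wx":-4,"wy":30.7,"wz":-38.6,"jaw":80}]' >/dev/null
python3 st.py
python3 - <<'E'
from plant import optics
from h import *
a=optics.camera("scene");b=optics.camera("top")
cv2.imwrite("pics/f1.png",np.hstack([cv2.resize(a["img"][100:290,100:440],(440,246)),cv2.resize(b["img"][80:300,50:450],(360,246))]))
P=cloud(a);hsv=cv2.cvtColor(a["img"],cv2.COLOR_BGR2HSV)
for c,n in((a,"s"),(b,"t")):
  for k in blobs(c,(45,80,30),(80,255,255),60):
    r=cv2.minAreaRect(k);d=cloud(c)[int(r[0][1]),int(r[0][0])];v=d-O
    print(n,np.round(r[0],1),np.round(r[1],1),d.round(3),"rack x,y",(v@X).round(3),(v@Y).round(3))
E
```

```text
22.3 [0.5099 0.1056 0.2562] F [ 0.6  0.7 -0.2] w 79.8 0.0 q [ 0.16  0.39 -0.35  1.61 -0.14  1.44 -0.85]
s [ 57.5 339.5] [ 12.7 124.5] [ 1.162 -0.246 -0.12 ] rack x,y 0.571 -0.133
s [304.2 253.2] [14.7 14.5] [0.631 0.24  0.052] rack x,y 0.142 0.444
s [384.2 242.2] [15.5 23. ] [0.473 0.412 0.049] rack x,y 0.019 0.643
s [167.3 161.2] [44.3 20.9] [ 0.592 -0.294  0.087] rack x,y 0.002 -0.073
s [507.5  55.5] [19.  7.] [-0.767  0.499  0.051] rack x,y -1.182 0.963
s [451.9  40.2] [27.2 19.4] [-0.736  0.257  0.065] rack x,y -1.197 0.719
s [389.   7.] [14. 64.] [-0.701 -0.053  0.154] rack x,y -1.222 0.409
t [109.7 218.7] [30.7 16.5] [0.473 0.408 0.052] rack x,y 0.018 0.639
t [388.5 179.9] [37.7 57.5] [ 0.589 -0.299  0.09 ] rack x,y -0.002 -0.077
t [351.  25.] [50.  4.] [ 1.094 -0.25  -0.132] rack x,y 0.504 -0.125
```

View pics/f1.png

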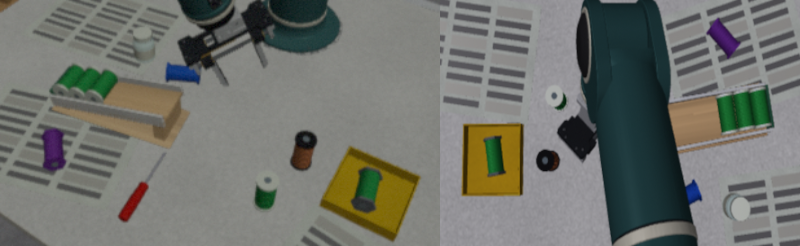

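Three green spools lie in one close row at the stop (left panel, (68,80) to (103,85)). The hex spool is in the tray, the spare and copper spools still stand, and the jar and driver are unmoved. I'm letting the arm settle and handing in.

```bash
python3 -m creep '[{"dx":0,"dy":0,"dz":0,"wx":0,"wy":0,"wz":0,"jaw":80},{"dx":0,"dy":0,"dz":0,"wx":0,"wy":0,"wz":0,"jaw":80},{"dx":0,"dy":0,"dz":0,"wx":0,"wy":0,"wz":0,"jaw":80}]' >/dev/null
python3 -c "
from plant import job
print(job.job_done())"
```

```text
the job is handed in; nothing more can be done
None
```

The job is handed in at about 23 s of robot time: the hex spool is in the yellow tray, three green spools lie in one close row at the stop, and the last pictures show the spare green, copper spool, jar and screwdriver undisturbed.

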